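Bring the rotary table back to zero and lock it

TASK

The drilling is done: set the rotary table back to zero. With your fingertips, push the graduated round table round by the strap clamps on it until its zero mark lines up with the index line on the base, then push the locking lever clockwise as far as it goes. Push gently and do not grip or lift anything; leave the plug in the flange and the loose things on the bench where they are.

Things in the scene. Friction and masses are not known exactly. Their poses are not given: they have to be found in the camera images.
- rotary_base: Grey cast base of a rotary table, bolted down. Origin: on the bench, on the round table's axis. In its frame: index block on the +x side (77 to 96 mm out, 80 mm high); worm housing on +y (to 111 mm out, 65 mm high), its handwheel and crank reaching x = -152 mm, 84 mm high; locking lever on -y; hold-down lugs (27 mm high) to 119 mm out along x. The worm is disengaged, so the table turns by hand.
- platen (a joint): Angle (rad) of the graduated steel round table (150 mm across, top face 80 mm above the bench, bevelled rim, scale lines every 5 degrees) on the base. 0 = zero mark at the index line; positive = anticlockwise from above. Starts 0.45 to 1.3, so it must go clockwise. Dry friction about 0.22 N m (4 N at a clamp); stays where it is left; the lever does not move it.
- platen_center (a point): Centre of the round table's top face (80 mm above the bench), on its turning axis. An aluminium flange (64 mm across, 16 mm thick) is clamped there.
- zero_mark (a point): Zero mark of the round table: the only 4 mm wide dark line on it, with an arrow head, from 51 mm out over the top face and down the bevelled rim. This point lies on it 67 mm from the axis, on the top face (80 mm above the bench). It turns with the table.
- index_line (a point): Index line on the fixed aluminium index block at the rim: the longest, 4 mm wide dark line across the block's top. This point lies on it 78 mm from the axis, 80 mm above the bench. Job done when the zero mark points at it along the same radius.
- clamp_a (a point): One of two equal strap clamps on the table: dark steel bar lying radially 22 to 73 mm from the axis, 20 mm wide, 96 to 108 mm above the bench, on an 18 mm wide step block under its outer end; stud with nut 46 mm out, 126 mm high. This point: mid-bar, 60 mm from the axis, 102 mm high. Turns with the table, 135 degrees anticlockwise (from above) of the zero mark. Push it sideways.
- clamp_b (a point): The other strap clamp, of equal size, on the other side, 45 degrees clockwise of the zero mark; same point on it.
- lock_lever (a joint): Angle in rad of the locking lever about its vertical pivot: 0 = slack (as far anticlockwise as it goes), 1.4 = locked against its stop; grows clockwise seen from above. It starts between 0 and 0.25. Dry friction about 0.08 N m (about 1.5 N at the grip); stays where it is left.
- lever_grip (a point): Middle of the locking lever's round black grip (16 mm thick, 42 mm long), 52 mm horizontally from the pivot, 82 mm above the bench. The lever (70 mm long) sticks out to the right (-y of the base) beside the round table, over open bench. Slack it points 50 degrees clockwise of the base's x; locked 130 degrees clockwise.
- lever_pivot (a point): Top of the locking lever's hub (24 mm across), on its vertical pivot axis, 76 mm above the bench, on a 50 mm high lug of the base, 100 mm from the round table's axis.
- plug: Loose bystander: round steel centring plug standing in the flange's bore in the middle of the table, head 30 mm across; it stands 38 mm tall from the table's top face, its head (20 mm tall) clear of the flange. Origin: centre of its underside, on the table's top face. Leave it seated.
- spare_strap: Loose bystander on the bench beyond the rotary table: spare strap clamp, dark steel, 100 x 28 x 14 mm, long side along its x. Origin: centre of its underside.
- spanner: Loose bystander on the bench to the right of the rotary table: spanner 150 mm long, lying flat along its x.
- square: Loose bystander: engineer's square, 75 mm dark stock (22 mm tall) along its x and a 110 mm steel blade along +y. Origin: underside of the stock's middle.
- oil_bottle: Loose bystander: white plastic oil bottle, 52 mm across, 130 mm tall. Origin: centre of its underside.
- brush: Loose bystander: bench brush 170 mm long, lying along its x.
- step_block: Loose bystander on the bench left of the rotary table's worm housing: stepped dark steel block 50 x 24 mm, 30 mm tall. Origin: centre of its underside.

How it is judged:
By the outcome, as a careful person would: the job done as asked, in the order asked, and still so for the second after the job is handed in, with the robot touching nothing.
It also fails if it takes over 58 s, if anything falls off the work surface, if the arm or the gripper's body presses on something with over 40 N, if the wrist force passes 120 N, or if a joint passes its speed limit or range.

ROBOT

A 6-joint arm with a two-finger parallel gripper is mounted at the origin on the work surface. World frame = base frame: x ahead of the robot, y to its left, z up, the work surface at z = 0. Lengths are in m, angles in rad, forces in N, time in s.
With the tool pointing down it reaches from about 0.375 to 0.9 m from the base axis. Payload 3.1 kg.
Tool frame: the origin (TCP) lies at the very end of the fingers, on their centre line; the grasp point (between the pads) lies 19 mm behind it; z points along the fingers, y is the direction in which the jaws open and shut (so a half turn about z gives the same grasp; the last joint's range is limited). The gripper opens to 85 mm and grips with 20 to 120 N. Pads are 22 mm wide; open, the fingers measure 114 mm over their backs; the gripper's body (76 mm by 85 mm) begins 54 mm behind the grasp point. The pads swing forward as they close: fully open they stand 13 mm farther back than shut.
Start: joints at [0.97, 0.527, 1.433, -0, 1.181, -0.178], TCP at [0.256, 0.57, 0.231] pointing down, gripper open.
Joint ranges: [-3.08, 3.08], [-0.75, 2.2], [0.22, 2.44], [-1.43, 4.57], [0, 2.65], [-2.85, 2.85]. Speed limits (rad/s): [2.79, 2.79, 3.14, 3.14, 3.14, 3.14].

INTERFACE

Orientations are given as a unit quaternion [x, y, z, w].
In Python, from station import * gives the robot as it stands.
- The arm moves only by the tool jog_arm, never from a script. Its argument "motion" is a list of rows, each a list of 5 numbers: the shift along the world's x, y, z in cm, then the turn about the world's z in degrees, then the closure in counts, from 0 (fully open) to 255 (shut). In form: [[tx, ty, tz, yaw, jaw], ...]. A call has 1 to 10 rows; each row shifts and turns the pose as measured when the row begins; what a row does not reach is not made up. A row lasts 1/12 s, in which the tool goes at most 41.7 mm and 7.16 degrees, less where a joint would pass 70% of its speed; a pose out of reach is approached as far as the arm can. A call with a gripper value outside its range is refused whole. The fingers move at their own pace and stop on an object; "squeeze" is the grip in N (left out, the last holds). Time passes only in rows, so rows that do not move let the fingers close. It gives the time, the measured TCP pose, the force and the opening at its end, in the units of the state.
- sense(): the state, without advancing time (a new reading comes with each control period).
- snapshot(name): name is "side" or "top" or "wrist"; returns a dict with "img" (384x512x3 uint8, red, green, blue), "depth" (384x512 float32, m along the optical axis (not along the pixel's ray), 0 where there is no reading), "intrinsics" (3x3 intrinsics, pixels), "eye" and "attitude" of the camera in the world. Camera axes: x right, y down, z forward; pixel columns grow to the right and rows downward; lengths in m; the calibration is good to about 2 mm. A picture is of the moment at which its call begins.
- sign_off(): hands the job in, once; it reports no verdict.
The state is a dict: "t": time; "q": joint angles; "qd": joint speeds; "tau": joint torques, N m; "tcp_pos": TCP position; "tool_rot": TCP orientation; "force": force on the tool from outside, world axes, zero at the start; "ft_torque": the same for the moment, N m; "finger_gap": opening from 0.0 (shut) to 1.0 (fully open).
Only numpy, scipy, OpenCV 4.12 (cv2) and the standard library are available. Lean on these libraries where they do the work, as an engineer would, in place of code of your own. Each camera call takes 0.05 s, during which the arm holds its last target.

## Working session

There is one attempt and no reset: what is moved stays moved. The work goes in short steps, Python scripts to look and compute and a tool call to move; the robot and the scene stay as the last step left them, time stands still between calls to the robot, and variables do not carry over. Pictures are saved under pics/ and viewed, and the job is handed in when it is done.

Besides the shell and the picture viewer there is one more tool, called after "Emit:" by a JSON object that holds its "name" and its "arguments", one argument or row to a line. jog_arm: Moves the arm, as the interface text tells. Its arguments: {"type":"object","properties":{"motion":{"type":"array","items":{"type":"array","items":{"type":"number"}}},"squeeze":{"type":"number"}},"required":["motion"]}

```bash
mkdir -p pics; ls
python3 - <<'E'
from station import *
import cv2,numpy as np,pickle
s=sense();print(s)
for n in ["top","side","wrist"]:
    d=snapshot(n);cv2.imwrite(f"pics/{n}0.png",cv2.cvtColor(d["img"],cv2.COLOR_RGB2BGR));pickle.dump(d,open(f"{n}0.pkl","wb"));print(n,d["intrinsics"],d["eye"],d["attitude"])
E
```

```text
pics
{'t': 0.0, 'q': array([ 9.69500437e-01,  5.28504501e-01,  1.43391853e+00, -9.47130514e-06,
        1.18135719e+00, -1.78487626e-01]), 'qd': array([-0.00131562,  0.00184693,  0.00057407,  0.00054971,  0.00012478,
        0.00137626]), 'tau': array([ 2.62726062e-04, -4.42348838e+01, -1.78025043e+01, -1.42619133e-04,
        8.49356496e-03,  7.80905474e-08]), 'tcp_pos': array([0.2560096 , 0.56937805, 0.23030488]), 'tool_rot': array([ 2.09831090e-01,  9.77737039e-01, -1.01336030e-03, -4.11684112e-04]), 'force': array([ 1.29474306, -1.32224112, -0.30269169]), 'ft_torque': array([ 0.00839699,  0.05032585, -0.00991708]), 'finger_gap': 1.0000927365075}
top [[374.7261996    0.         250.13014144]
 [  0.         374.7261996  191.92633153]
 [  0.           0.           1.        ]] [ 0.54989613 -0.04840824  1.17075954] [-0.69589006  0.71702591 -0.03154009  0.0248213 ]
side [[371.30231667   0.         254.54207961]
 [  0.         371.30231667 193.43248855]
 [  0.           0.           1.        ]] [0.54272706 0.63950837 0.94031903] [-0.06473352  0.94035252 -0.33352387  0.0175651 ]
wrist [[298.47211818   0.         261.54374631]
 [  0.         298.47211818 194.43354207]
 [  0.           0.           1.        ]] [0.18809029 0.60052181 0.37354386] [0.8303147  0.53677473 0.08064899 0.12627796]
```

View pics/top0.png

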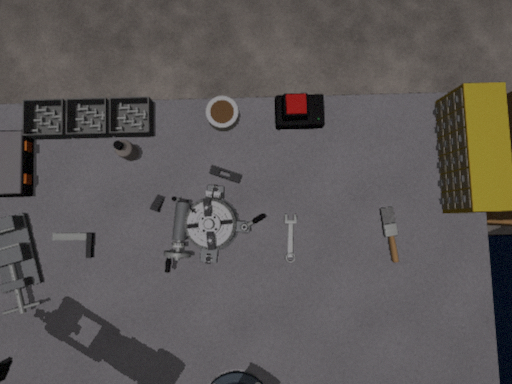

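View pics/side0.png

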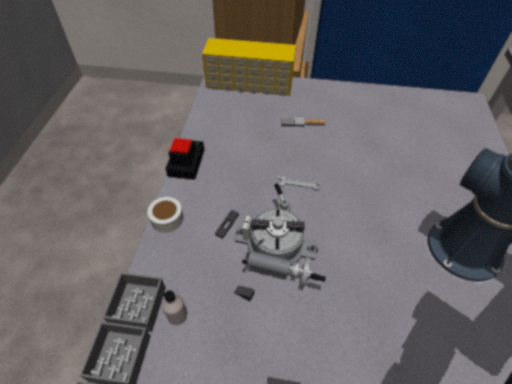

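The top view shows the rotary table at about (209,224), the lever grip at (259,218) and the spanner at (290,238). I'll zoom in on it and compute coordinates.

```bash
cat > h.py <<'E'
import numpy as np,cv2,pickle
from scipy.spatial.transform import Rotation as R
def ray(d,u,v,z):
    "intersect pixel ray with world plane z"
    K=d["intrinsics"];r=R.from_quat(d["attitude"]).as_matrix()@np.array([(u-K[0,2])/K[0,0],(v-K[1,2])/K[1,1],1])
    e=np.array(d["eye"]);return e+r*(z-e[2])/r[2]
def proj(d,p):
    K=d["intrinsics"];c=R.from_quat(d["attitude"]).as_matrix().T@(np.array(p)-d["eye"]);c=K@c;return c[:2]/c[2]
def dep(d):
    K=d["intrinsics"];h,w=d["depth"].shape;u,v=np.meshgrid(np.arange(w),np.arange(h));z=d["depth"]
    P=np.stack([(u-K[0,2])/K[0,0]*z,(v-K[1,2])/K[1,1]*z,z],-1);return P@R.from_quat(d["attitude"]).as_matrix().T+d["eye"]
def ortho(d,c,half,z,n=700):
    "rectified view of plane z: image up=+x, left=+y"
    g=np.linspace(-half,half,n);yy,xx=np.meshgrid(c[1]-g,c[0]-g)
    P=np.stack([xx,yy,np.full_like(xx,z)],-1).reshape(-1,3)
    K=d["intrinsics"];q=(P-d["eye"])@R.from_quat(d["attitude"]).as_matrix()@K.T
    m=(q[:,:2]/q[:,2:]).reshape(n,n,2).astype(np.float32)
    return cv2.remap(cv2.cvtColor(d["img"],cv2.COLOR_RGB2BGR),m[...,0],m[...,1],cv2.INTER_CUBIC)
E
python3 - <<'E'
from h import *
d=pickle.load(open("top0.pkl","rb"))
P=dep(d)
print(ray(d,209,224,.08))
c=ray(d,212,222,.08)
o=ortho(d,c,.15,.08,600);cv2.imwrite("pics/o0.png",o)
# table-height band points
z=P[...,2]; sel=(abs(z-.08)<.006)&(np.linalg.norm(P[...,:2]-c[:2],axis=-1)<.13)
Q=P[sel];print(len(Q),Q.min(0),Q.max(0),Q.mean(0))
d=pickle.load(open("side0.pkl","rb"));o=ortho(d,c,.15,.08,600);cv2.imwrite("pics/o0s.png",o)
E
```

```text
[0.54721312 0.06185573 0.08      ]
1505 [ 0.45728647 -0.07496557  0.07402266] [0.64635235 0.14922606 0.08596923] [0.55377474 0.05390755 0.07923889]
```

View pics/o0.png

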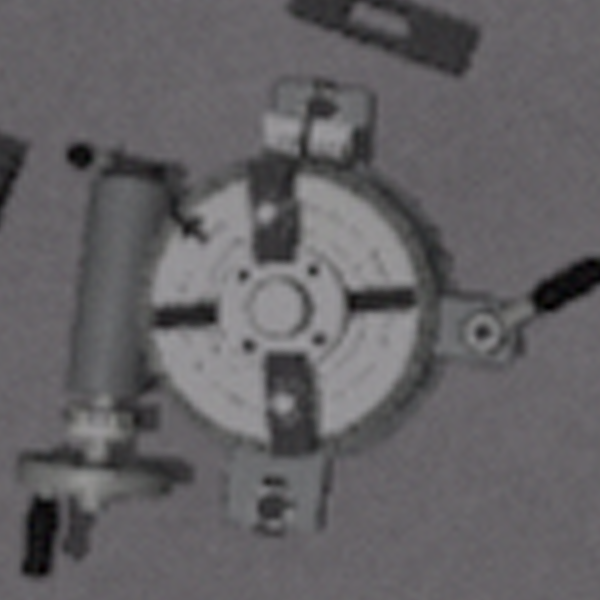

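View pics/o0s.png

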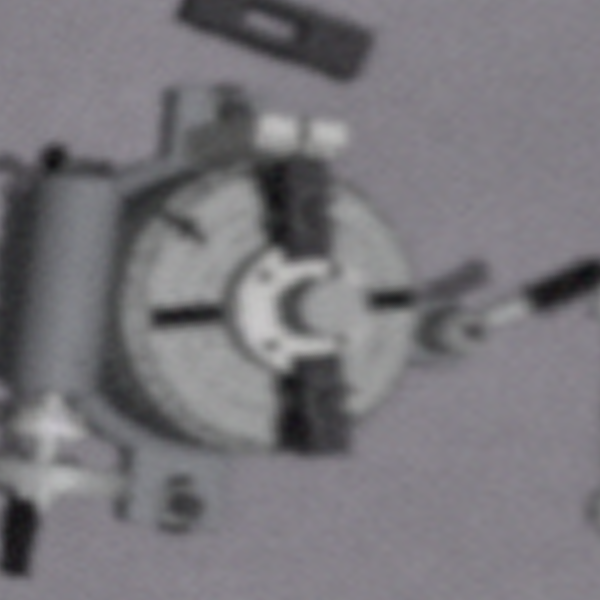

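View pics/wrist0.png

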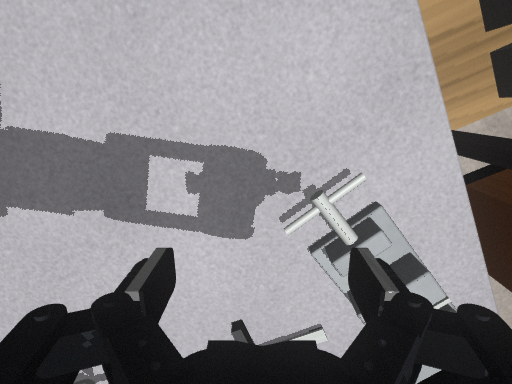

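Run:
```python
from h import *
from scipy.optimize import least_squares
d=pickle.load(open("wrist0.pkl","rb"))
T=R.from_quat([2.09831090e-01,9.77737039e-01,-1.01336030e-03,-4.11684112e-04])
p=np.array([0.2560096,0.56937805,0.23030488])
print("cam in tool",T.inv().apply(d["eye"]-p),(T.inv()*R.from_quat(d["attitude"])).as_matrix().round(3))
for n in["top","side"]:
    d=pickle.load(open(n+"0.pkl","rb"));P=dep(d);z=P[...,2]
    c=np.array([.548,.06]);
    for it in range(5):
        r=np.linalg.norm(P[...,:2]-c,axis=-1)
        s=(abs(z-.08)<.004)&(r<.077);Q=P[s]
        # max-inscribed: edge points = sector maxima
        a=np.arctan2(Q[:,1]-c[1],Q[:,0]-c[0]);rr=np.linalg.norm(Q[:,:2]-c,axis=1)
        E=[Q[k[np.argmax(rr[k])],:2] for b in range(36) if len(k:=np.where((a//(np.pi/18)+18).astype(int)==b)[0])]
        E=np.array(E);f=least_squares(lambda x:np.linalg.norm(E-x[:2],axis=1)-x[2],[*c,.07],loss="soft_l1",f_scale=.002);c=f.x[:2]
    print(n,f.x,len(E),np.median(Q[:,2]))
    zz=P[(abs(z-.102)<.03)&(z>.1)&(r<.03)];print("plug",zz.mean(0) if len(zz) else 0, z[(r<.012)].mean(), P[(z>.105)&(r<.03)].mean(0))
    k=(z>.06)&(r>.13)&(r<.17)&(P[...,1]<0);print("grip",P[k].mean(0),k.sum())
```

```text
cam in tool [ 0.07477174  0.0002241  -0.14321141] [[-0.    -0.955 -0.297]
 [ 1.    -0.001  0.   ]
 [-0.001 -0.297  0.955]]
top [0.55008943 0.05951641 0.07103154] 34 0.07951152848876153
plug [0.55001672 0.05871373 0.11354229] 0.11750349522454487 [0.55011665 0.05916927 0.11472772]
grip [ 0.56243648 -0.08474841  0.08779086] 63
side [0.54919959 0.06383156 0.06989687] 34 0.07884551554399571
plug [0.54886835 0.06560589 0.11184516] 0.11535605741692395 [0.54895269 0.06482022 0.11316091]
grip [ 0.56110645 -0.07832741  0.08567427] 56
```

Emit:
{"name": "jog_arm", "arguments": {
  "motion": [
    [2, -3, 0, 2.4, 255],
    [2, -3, 0, 2.4, 255],
    [2, -3, 0, 2.4, 255],
    [2, -3, 0, 2.4, 255],
    [2, -3, 0, 2.4, 255],
    [2, -3, 0, 2.4, 255],
    [2, -3, 0, 2.4, 255],
    [2, -3, 0, 2.4, 255],
    [2, -3, 0, 2.4, 255],
    [2, -3, 0, 2.4, 255]
  ]
}}

```text
t: 0.98
tcp_pos: [0.4557, 0.2621, 0.2278]
tool_rot: [-0.016, 1.0, -0.0, -0.003]
force: [-0.5, 0.2, 0.5]
finger_gap: 0.005
```

Emit:
{"name": "jog_arm", "arguments": {
  "motion": [
    [1.6, -2.6, -0.4, 0, 255],
    [1.6, -2.6, -0.4, 0, 255],
    [1.6, -2.6, -0.5, 0, 255],
    [1.6, -2.6, -0.5, 0, 255],
    [1.6, -2.6, -0.5, 0, 255],
    [1.6, -2.6, -0.5, 0, 255],
    [1.6, -2.6, -0.5, 0, 255],
    [1.2, -2, -0.5, 0, 255],
    [0, 0, 0, 0, 255]
  ]
}}

```text
t: 1.73
tcp_pos: [0.5885, 0.0419, 0.187]
tool_rot: [-0.012, 1.0, -0.001, -0.001]
force: [0.2, -0.5, -0.2]
finger_gap: 0.003
```

```bash
cat > snap.py <<'E'
import sys
from station import *
from h import *
t=sys.argv[1]
for n in sys.argv[2:]:
    d=snapshot(n);cv2.imwrite(f"pics/{n}{t}.png",cv2.cvtColor(d["img"],cv2.COLOR_RGB2BGR));pickle.dump(d,open(f"{n}{t}.pkl","wb"))
s=sense();print(s["t"],s["tcp_pos"],s["tool_rot"],s["force"],s["finger_gap"])
E
python3 snap.py 1 wrist; python3 -c "
from h import *
d=pickle.load(open('wrist1.pkl','rb'));cv2.imwrite('pics/o1.png',ortho(d,[.55,.06],.12,.08,600))"
```

```text
1.7833 [0.58716593 0.04352227 0.18713649] [-1.26487509e-02  9.99918040e-01 -4.57403791e-04 -1.92718369e-03] [ 0.35455362 -0.41862742 -0.52395726] -0.0007789061110624606
```

View pics/wrist1.png

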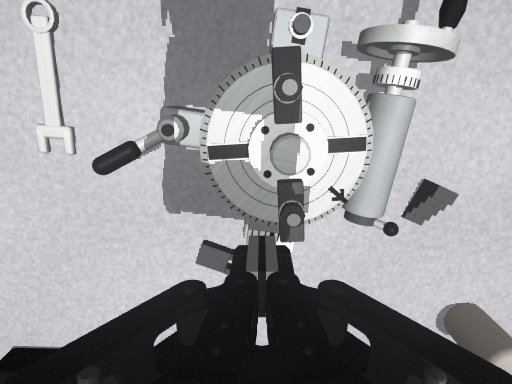

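View pics/o1.png

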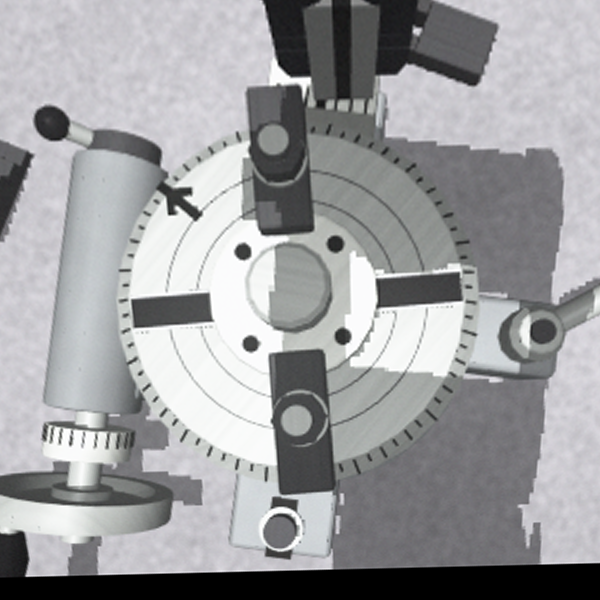

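The rectified wrist view shows the platen centre at about (298,300), the zero mark at (180,200) and clamp B at the top (280,160). The fingers hide the index block, so I'll shift away and look again.

Emit:
{"name": "jog_arm", "arguments": {
  "motion": [
    [2.5, 0.6, 0.5, 0, 255],
    [2.5, 0.6, 0.5, 0, 255],
    [2, 0.3, 0.5, 0, 255],
    [0, 0, 0, 0, 255]
  ]
}}

```text
t: 2.12
tcp_pos: [0.6531, 0.0615, 0.2007]
tool_rot: [-0.012, 1.0, 0.001, -0.008]
force: [0.2, 0.7, 1.5]
finger_gap: 0.001
```

```bash
python3 snap.py 2 wrist; python3 -c "
from h import *
d=pickle.load(open('wrist2.pkl','rb'));cv2.imwrite('pics/o2.png',ortho(d,[.56,.06],.12,.08,600))"
```

```text
2.1667 [0.65033773 0.06172627 0.19985889] [-0.01214441  0.99987607  0.00123803 -0.00994111] [-0.01092126  0.30013556 -0.20606073] 0.0012454798592193056
```

View pics/o2.png

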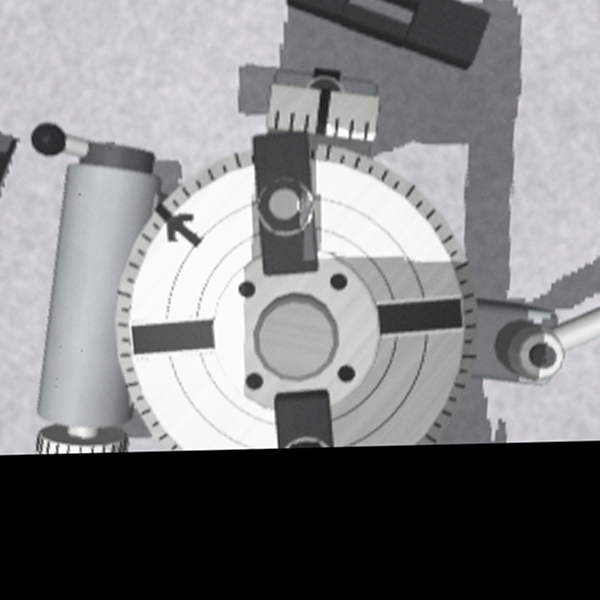

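Emit:
{"name": "jog_arm", "arguments": {
  "motion": [
    [-1.5, 1.2, -1, 1.7, 255],
    [-1.5, 1.2, -1, 1.7, 255],
    [-1.0, 1.0, -1.5, 0, 255],
    [0, 0, -2, 0, 255],
    [0, 0, -2, 0, 255],
    [0, 0, -1.5, 0, 255],
    [0, 0, 0, 0, 255]
  ]
}}

```text
t: 2.75
tcp_pos: [0.5932, 0.1026, 0.1073]
tool_rot: [-0.047, 0.999, 0.002, -0.017]
force: [-0.8, -0.5, 0.2]
finger_gap: 0.001
```

```bash
python3 snap.py 3 wrist
```

```text
2.8 [0.59357407 0.10270177 0.10839541] [-0.04676614  0.99876959  0.00161373 -0.01642063] [-1.64682022 -0.76840829  0.19809558] 0.0024792326650725665
```

View pics/wrist3.png

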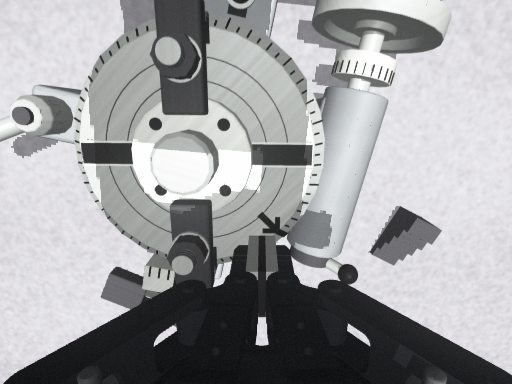

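Emit:
{"name": "jog_arm", "arguments": {
  "motion": [
    [0.8, -0.2, -0.6, 0, 255],
    [0.8, -0.2, -0.6, 0, 255],
    [0.2, 0, -0.7, 0, 255],
    [0, 0, 0, 0, 255]
  ]
}}

```text
t: 3.13
tcp_pos: [0.6135, 0.0989, 0.0913]
tool_rot: [-0.047, 0.999, 0.001, -0.014]
force: [0.1, 0.3, 0.1]
finger_gap: 0.0
```

```bash
cat > st.py <<'E'
from station import *
from h import *
import sys
C=np.array([.5495,.061])
s=sense();p=s["tcp_pos"];v=p[:2]-C
T=R.from_quat(s["tool_rot"]);x=T.apply([1,0,0]);z=T.apply([0,0,1])
ax=np.degrees(np.arctan2(x[1],x[0]))%360
print("t",s["t"],"p",p.round(4),"r",np.linalg.norm(v).round(4),"ang",np.degrees(np.arctan2(v[1],v[0])).round(2),"toolx",ax.round(1),"tilt",z.round(3),"F",s["force"].round(1))
for a in map(float,sys.argv[1:]): # clamp angle, contact offset o
    for o in (.018,):
        a_=np.radians(a);g=C+.063*np.array([np.cos(a_),np.sin(a_)])+o*np.array([-np.sin(a_),np.cos(a_)])
        print(a,"goal",g.round(4),"d cm",((g-p[:2])*100).round(2),"dyaw",round(a+180-ax,1))
E
python3 st.py 5 0 -10 -20 -30 -40 -50
```

```text
t 3.1333 p [0.6135 0.0989 0.0913] r 0.0744 ang 30.63 toolx 185.4 tilt [-0.029  0.001 -1.   ] F [0.1 0.3 0.1]
5.0 goal [0.6107 0.0844] d cm [-0.29 -1.45] dyaw -0.4
0.0 goal [0.6125 0.079 ] d cm [-0.1  -1.99] dyaw -5.4
-10.0 goal [0.6147 0.0678] d cm [ 0.11 -3.11] dyaw -15.4
-20.0 goal [0.6149 0.0564] d cm [ 0.13 -4.26] dyaw -25.4
-30.0 goal [0.6131 0.0451] d cm [-0.05 -5.38] dyaw -35.4
-40.0 goal [0.6093 0.0343] d cm [-0.42 -6.46] dyaw -45.4
-50.0 goal [0.6038 0.0243] d cm [-0.98 -7.46] dyaw -55.4
```

Emit:
{"name": "jog_arm", "arguments": {
  "motion": [
    [-0.1, -0.4, -0.2, 0, 255],
    [-0.1, -0.4, 0, 0, 255],
    [0, -0.3, 0, 0, 255],
    [0, -0.3, 0, 0, 255],
    [0, -0.2, 0, 0, 255],
    [0, 0, 0, 0, 255]
  ]
}}

```text
t: 3.63
tcp_pos: [0.6141, 0.0844, 0.0897]
tool_rot: [-0.046, 0.999, 0.005, -0.011]
force: [0.9, 1.6, -0.5]
finger_gap: 0.002
```

```bash
python3 st.py 5 0 -10 -20
```

```text
t 3.6333 p [0.6141 0.0844 0.0897] r 0.0687 ang 19.91 toolx 185.2 tilt [-0.023  0.008 -1.   ] F [ 0.9  1.6 -0.5]
5.0 goal [0.6107 0.0844] d cm [-0.34  0.  ] dyaw -0.2
0.0 goal [0.6125 0.079 ] d cm [-0.16 -0.54] dyaw -5.2
-10.0 goal [0.6147 0.0678] d cm [ 0.06 -1.66] dyaw -15.2
-20.0 goal [0.6149 0.0564] d cm [ 0.08 -2.8 ] dyaw -25.2
```

Emit:
{"name": "jog_arm", "arguments": {
  "motion": [
    [-0.1, -0.3, 0, -3, 255],
    [-0.1, -0.35, 0, -3, 255],
    [0.0, -0.35, 0, -3, 255],
    [0.05, -0.35, 0, -3, 255],
    [0.05, -0.35, 0, -3, 255],
    [0, -0.35, 0, -3, 255]
  ]
}}

```text
t: 4.13
tcp_pos: [0.6175, 0.0685, 0.0909]
tool_rot: [0.12, 0.993, 0.01, -0.004]
force: [1.9, 4.6, -2.2]
finger_gap: 0.001
```

```bash
python3 snap.py 4 wrist; python3 st.py 5 0 -10 -20 -30
```

```text
4.1833 [0.61733324 0.06759086 0.09093023] [ 0.12035701  0.99267221  0.00994572 -0.00414109] [ 2.10835146  1.9686819  -2.47197127] -0.0006206637576236827
t 4.1833 p [0.6173 0.0676 0.0909] r 0.0682 ang 5.55 toolx 166.2 tilt [-0.006  0.021 -1.   ] F [ 2.1  2.  -2.5]
5.0 goal [0.6107 0.0844] d cm [-0.66  1.68] dyaw 18.8
0.0 goal [0.6125 0.079 ] d cm [-0.48  1.14] dyaw 13.8
-10.0 goal [0.6147 0.0678] d cm [-0.27  0.02] dyaw 3.8
-20.0 goal [0.6149 0.0564] d cm [-0.25 -1.12] dyaw -6.2
-30.0 goal [0.6131 0.0451] d cm [-0.43 -2.25] dyaw -16.2
```

View pics/wrist4.png

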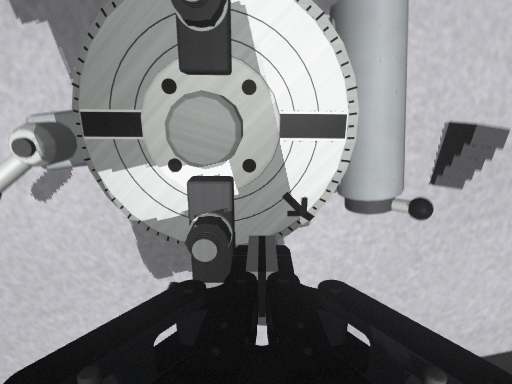

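```bash
cat > ang.py <<'E'
from h import *
import sys
# ang.py tag : slot centreline from rectified image, matched against wrist2 reference template rotated
def polar(t,c,z=.08):
    d=pickle.load(open(f"{t}.pkl","rb"));g=cv2.cvtColor(d["img"],cv2.COLOR_RGB2GRAY).astype(np.float32)
    a=np.radians(np.arange(0,360,.25));r=np.arange(.040,.066,.001)
    A,Rr=np.meshgrid(a,r);P=np.stack([c[0]+Rr*np.cos(A),c[1]+Rr*np.sin(A),np.full_like(A,z)],-1)
    q=(P-d["eye"])@R.from_quat(d["attitude"]).as_matrix()@d["intrinsics"].T
    q=q[...,:2]/q[...,2:]
    return a,cv2.remap(g,q[...,0].astype(np.float32),q[...,1].astype(np.float32),cv2.INTER_LINEAR,borderValue=255)
def slots(t,c=(.5495,.061)):
    a,m=polar(t,c);b=(m<70).mean(0);deg=np.degrees(a)
    f=np.concatenate([b,b])>.6;out=[];i=0
    while i<1440:
        if f[i] and not f[i-1]:
            j=i
            while f[j]:j+=1
            out.append((round((i+j-1)/8,2)%360,(j-i)/4));i=j
        i+=1
    return out
print(slots(sys.argv[1]))
E
for t in wrist1 wrist2 wrist4; do python3 ang.py $t; done
```

```text
[(14.5, 4.75), (192.0, 0.75), (275.88, 8.5), (4.3799999999999955, 14.5)]
[(274.62, 11.0)]
[(156.88, 0.5), (256.25, 12.25), (345.88, 8.0), (353.62, 1.0)]
```

```bash
sed -i 's/(.018,)/(.022,)/' st.py; python3 st.py -14 -20 -26 -32 -38 -44 -48
```

```text
t 4.1833 p [0.6173 0.0676 0.0909] r 0.0682 ang 5.55 toolx 166.2 tilt [-0.006  0.021 -1.   ] F [ 2.1  2.  -2.5]
-14.0 goal [0.616  0.0671] d cm [-0.14 -0.05] dyaw -0.2
-20.0 goal [0.6162 0.0601] d cm [-0.11 -0.75] dyaw -6.2
-26.0 goal [0.6158 0.0532] d cm [-0.16 -1.44] dyaw -12.2
-32.0 goal [0.6146 0.0463] d cm [-0.27 -2.13] dyaw -18.2
-38.0 goal [0.6127 0.0395] d cm [-0.46 -2.8 ] dyaw -24.2
-44.0 goal [0.6101 0.0331] d cm [-0.72 -3.45] dyaw -30.2
-48.0 goal [0.608  0.0289] d cm [-0.93 -3.87] dyaw -34.2
```

Emit:
{"name": "jog_arm", "arguments": {
  "motion": [
    [-0.05, -0.35, 0, -3, 255],
    [-0.05, -0.35, 0, -3, 255],
    [-0.03, -0.35, 0, -3, 255],
    [-0.05, -0.35, 0, -3, 255],
    [-0.06, -0.35, 0, -3, 255],
    [-0.08, -0.35, 0, -3, 255],
    [-0.1, -0.34, 0, -3, 255]
  ]
}}

```text
t: 4.77
tcp_pos: [0.6169, 0.0461, 0.0912]
tool_rot: [0.304, 0.953, 0.014, 0.002]
force: [2.7, 2.8, -1.9]
finger_gap: 0.005
```

```bash
python3 snap.py 5 wrist; python3 ang.py wrist5; python3 st.py -26 -32 -38 -44 -48 -50
```

```text
4.8167 [0.61647567 0.04522128 0.09126211] [0.30487356 0.95230142 0.01301714 0.00215913] [ 0.70433848  1.71099991 -2.10772957] 0.00023284796144593318
[(237.5, 12.25), (321.5, 0.75), (322.38, 0.5), (329.38, 13.0)]
t 4.8167 p [0.6165 0.0452 0.0913] r 0.0688 ang -13.26 toolx 144.5 tilt [ 0.012  0.023 -1.   ] F [ 0.7  1.7 -2.1]
-26.0 goal [0.6158 0.0532] d cm [-0.07  0.79] dyaw 9.5
-32.0 goal [0.6146 0.0463] d cm [-0.19  0.11] dyaw 3.5
-38.0 goal [0.6127 0.0395] d cm [-0.38 -0.57] dyaw -2.5
-44.0 goal [0.6101 0.0331] d cm [-0.64 -1.22] dyaw -8.5
-48.0 goal [0.608  0.0289] d cm [-0.85 -1.63] dyaw -12.5
-50.0 goal [0.6068 0.0269] d cm [-0.96 -1.83] dyaw -14.5
```

View pics/wrist5.png

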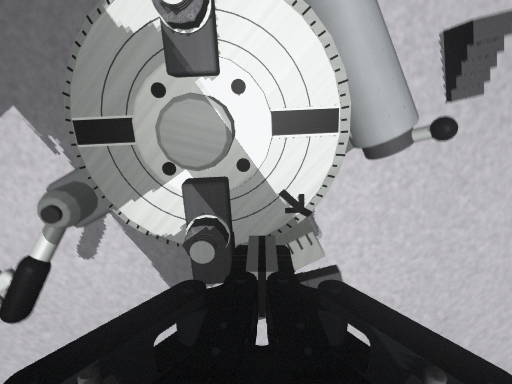

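Emit:
{"name": "jog_arm", "arguments": {
  "motion": [
    [-0.15, -0.35, 0, -2, 255],
    [-0.15, -0.35, 0, -3, 255],
    [-0.15, -0.35, 0, -3, 255],
    [-0.15, -0.32, 0, -2, 255]
  ]
}}

```text
t: 5.15
tcp_pos: [0.6124, 0.0329, 0.0916]
tool_rot: [0.387, 0.922, 0.014, 0.005]
force: [1.8, 3.8, -1.9]
finger_gap: -0.001
```

```bash
python3 snap.py 6 wrist; python3 ang.py wrist6; python3 st.py -38 -44 -48 -50;python3 -c "
from h import *
d=pickle.load(open('wrist6.pkl','rb'));cv2.imwrite('pics/o6.png',ortho(d,[.56,.06],.12,.08,600))"
```

```text
5.2 [0.61184411 0.03211436 0.0916403 ] [0.38702763 0.92195048 0.01384294 0.00502919] [ 2.20916681  1.56598939 -0.66910866] -8.861094922989697e-07
[(42.88, 5.0), (46.38, 1.5), (226.0, 12.25), (314.0, 21.75)]
t 5.2 p [0.6118 0.0321 0.0916] r 0.0687 ang -24.86 toolx 134.5 tilt [ 0.02   0.022 -1.   ] F [ 2.2  1.6 -0.7]
-38.0 goal [0.6127 0.0395] d cm [0.08 0.74] dyaw 7.5
-44.0 goal [0.6101 0.0331] d cm [-0.17  0.09] dyaw 1.5
-48.0 goal [0.608  0.0289] d cm [-0.38 -0.32] dyaw -2.5
-50.0 goal [0.6068 0.0269] d cm [-0.5  -0.52] dyaw -4.5
```

View pics/o6.png

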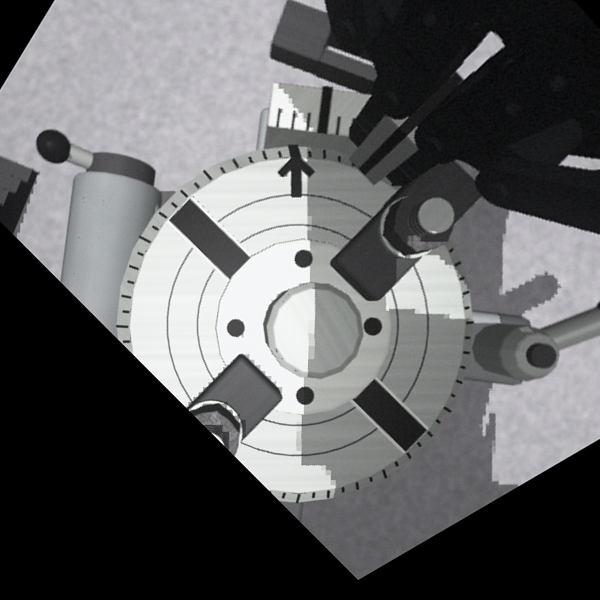

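Emit:
{"name": "jog_arm", "arguments": {
  "motion": [
    [-0.15, -0.25, 0, -2, 255],
    [-0.15, -0.25, 0, -2, 255],
    [0, 0, 0, 0, 255]
  ]
}}

```text
t: 5.45
tcp_pos: [0.6096, 0.0273, 0.0921]
tool_rot: [0.417, 0.909, 0.014, 0.006]
force: [0.2, 0.2, -0.4]
finger_gap: -0.001
```

```bash
python3 snap.py 7 wrist; python3 ang.py wrist7; python3 st.py -44 -48 -50 -52;python3 -c "
from h import *
d=pickle.load(open('wrist7.pkl','rb'));cv2.imwrite('pics/o7.png',ortho(d,[.60,.06],.08,.08,800)[:600])"
```

```text
5.5 [0.60956812 0.02729892 0.09212527] [0.4167206  0.90890675 0.01384389 0.00638735] [ 1.12988139  1.90259329 -0.14856068] 0.0018664434789034691
[(39.88, 10.5), (220.75, 12.25), (298.12, 0.5), (309.25, 21.25)]
t 5.5 p [0.6096 0.0273 0.0921] r 0.0689 ang -29.29 toolx 130.7 tilt [ 0.023  0.02  -1.   ] F [ 1.1  1.9 -0.1]
-44.0 goal [0.6101 0.0331] d cm [0.05 0.58] dyaw 5.3
-48.0 goal [0.608  0.0289] d cm [-0.16  0.16] dyaw 1.3
-50.0 goal [0.6068 0.0269] d cm [-0.27 -0.04] dyaw -0.7
-52.0 goal [0.6056 0.0249] d cm [-0.39 -0.24] dyaw -2.7
```

View pics/o7.png

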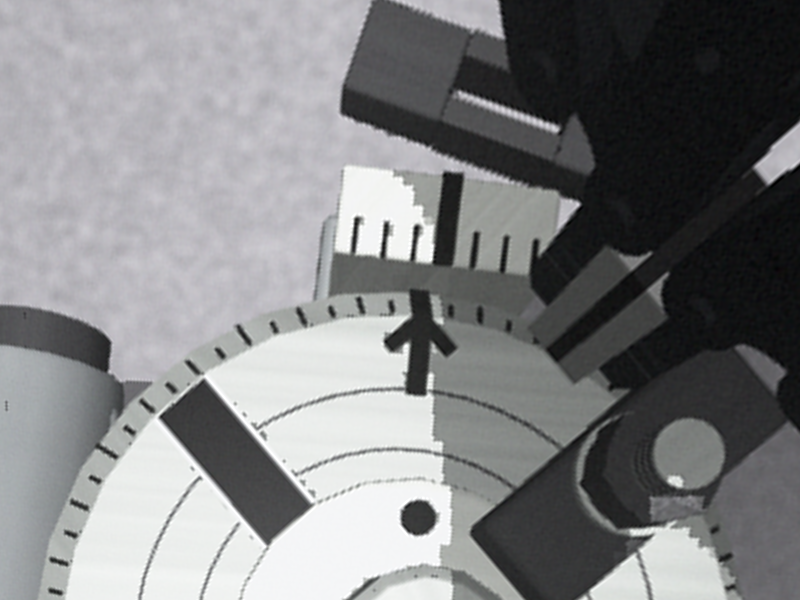

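```bash
cat > fit.py <<'E'
from h import *
import sys
from scipy.optimize import least_squares
t=sys.argv[1];d=pickle.load(open(t+".pkl","rb"))
S=.00015;c0=np.array([.5495,.061]);N=1200
o=cv2.cvtColor(ortho(d,c0,S*N/2,.08,N),cv2.COLOR_BGR2GRAY).astype(np.float32)
def samp(x,y): # world
    u=(N-1)/2-(y-c0[1])/(S*N/(N-1));v=(N-1)/2-(x-c0[0])/(S*N/(N-1))
    return cv2.remap(o,np.float32(u),np.float32(v),cv2.INTER_LINEAR,borderValue=0)
def line(a0,r0,r1,w=.004,c=c0,half=.006):
    "dark line centre along radial direction a0: tangential offset per r"
    a=np.radians(a0);e=np.array([np.cos(a),np.sin(a)]);n=np.array([-e[1],e[0]]);out=[]
    s=np.arange(-half,half,.0001)
    for r in np.arange(r0,r1,.0005):
        P=c[None]+r*e+s[:,None]*n;g=samp(P[:,:1],P[:,1:])[:,0]
        k=int(w/.0001);df=np.diff(cv2.GaussianBlur(g[:,None],(1,9),2)[:,0])
        # edges: strongest fall and following rise, spacing near w
        best=max(((-df[i]+df[j],i,j) for i in range(len(df)) for j in range(i+k-12,min(i+k+12,len(df))) if j>i),default=None)
        if best and min(-df[best[1]],df[best[2]])>2: out.append((r,(s[best[1]]+s[best[2]])/2))
    out=np.array(out)
    if len(out)<4:return None
    p=np.polyfit(out[:,0],out[:,1],1)
    for _ in range(3):
        k=abs(np.polyval(p,out[:,0])-out[:,1])<.0006
        if k.sum()<4:break
        p=np.polyfit(out[k,0],out[k,1],1)
    return p,k.sum(),out[k]
# centre: rim edges radial
def centre():
    c=c0.copy()
    for it in range(3):
        pts=[]
        for a in np.radians(np.arange(0,360,2)):
            e=np.array([np.cos(a),np.sin(a)]);r=np.arange(.064,.079,.0001);P=c+r[:,None]*e;g=samp(P[:,:1],P[:,1:])[:,0]
            pts.append(g)
        break
    return np.array(pts)
za,ia=float(sys.argv[2]),float(sys.argv[3])
for nm,a,r0,r1 in(("zero",za,.052,.071),("index",ia,.079,.093)):
    L=line(a,r0,r1)
    if L is None: print(nm,None);continue
    p,n,out=L;m=out.mean(0)
    print(nm,"n",n,"dir",round(a+np.degrees(np.arctan(p[0])),2),"mid r",round(m[0],4),"radial ang",round(a+np.degrees(np.arctan2(m[1],m[0])),2),"intercept@r0 mm",round(p[1]*1e3,2))
# rings: faint dark circles r~.042 and .055 ; fit centre
for rr in((.038,.046),(.051,.058)):
    pts=[]
    for a in np.radians(np.arange(0,360,1)):
        e=np.array([np.cos(a),np.sin(a)]);r=np.arange(*rr,.0001);P=c0+r[:,None]*e;g=samp(P[:,:1],P[:,1:])[:,0]
        b=cv2.GaussianBlur(g[:,None],(1,41),8)[:,0]-cv2.GaussianBlur(g[:,None],(1,7),1.5)[:,0];i=b.argmax()
        if b[i]>8 and 3<i<len(r)-4 and g.min()>50:pts.append(P[i])
    pts=np.array(pts)
    if len(pts)>20:
        f=least_squares(lambda x:np.linalg.norm(pts-x[:2],axis=1)-x[2],[*c0,np.mean(rr)],loss="soft_l1",f_scale=.0003)
        print("ring",len(pts),f.x.round(5))
E
python3 fit.py wrist7 -4.4 -7; python3 fit.py wrist6 1 -7;python3 fit.py wrist2 49.5 -7
```

```text
zero n 31 dir -3.83 mid r 0.0605 radial ang -4.64 intercept@r0 mm -0.85
index n 24 dir -6.78 mid r 0.0847 radial ang -7.0 intercept@r0 mm -0.33
ring 254 [0.54996 0.06097 0.04018]
ring 259 [0.54997 0.06096 0.05223]
zero n 31 dir 1.96 mid r 0.0605 radial ang 0.49 intercept@r0 mm -1.55
index n 24 dir -7.18 mid r 0.0847 radial ang -7.31 intercept@r0 mm -0.18
ring 255 [0.54993 0.06091 0.04018]
ring 263 [0.54994 0.06091 0.05223]
zero n 30 dir 49.58 mid r 0.0606 radial ang 49.9 intercept@r0 mm 0.34
index n 24 dir -6.95 mid r 0.0847 radial ang -6.91 intercept@r0 mm 0.06
ring 271 [0.54932 0.06123 0.04013]
ring 241 [0.54942 0.06121 0.05218]
```

Emit:
{"name": "jog_arm", "arguments": {
  "motion": [
    [-0.06, -0.1, 0, -1, 255],
    [-0.06, -0.1, 0, -1, 255],
    [0, 0, 0, 0, 255]
  ]
}}

```text
t: 5.75
tcp_pos: [0.6089, 0.0256, 0.0924]
tool_rot: [0.432, 0.902, 0.014, 0.007]
force: [-0.1, 1.5, -0.8]
finger_gap: -0.001
```

```bash
python3 snap.py 8 wrist; python3 st.py -52; python3 fit.py wrist8 -6.5 -7
```

```text
5.8 [0.60892032 0.02553991 0.09244466] [0.43192377 0.90177234 0.01402502 0.00719658] [ 2.12903797  2.06918604 -0.85466794] 0.0013181879786927744
t 5.8 p [0.6089 0.0255 0.0924] r 0.0692 ang -30.83 toolx 128.8 tilt [ 0.025  0.019 -1.   ] F [ 2.1  2.1 -0.9]
-52.0 goal [0.6056 0.0249] d cm [-0.33 -0.06] dyaw -0.8
zero n 31 dir -5.22 mid r 0.0605 radial ang -5.96 intercept@r0 mm -0.79
index n 24 dir -8.17 mid r 0.0847 radial ang -7.06 intercept@r0 mm 1.64
ring 255 [0.54995 0.061   0.04017]
ring 256 [0.54996 0.06097 0.05222]
```

Emit:
{"name": "jog_arm", "arguments": {
  "motion": [
    [-0.09, -0.14, 0, -0.5, 255],
    [0, 0, 0, 0, 255]
  ]
}}

```text
t: 5.97
tcp_pos: [0.608, 0.0244, 0.0925]
tool_rot: [0.436, 0.9, 0.014, 0.007]
force: [1.3, 0.2, -0.5]
finger_gap: 0.001
```

```bash
python3 snap.py 9 wrist; python3 st.py -52; python3 fit.py wrist9 -7 -7
```

```text
6.0167 [0.60802944 0.02428445 0.09253644] [0.43568196 0.89996224 0.0140237  0.00724808] [ 0.94601692  0.40756553 -0.81543237] -0.0012065286576796188
t 6.0167 p [0.608  0.0243 0.0925] r 0.0691 ang -32.1 toolx 128.3 tilt [ 0.025  0.019 -1.   ] F [ 0.9  0.4 -0.8]
-52.0 goal [0.6056 0.0249] d cm [-0.24  0.06] dyaw -0.3
zero n 31 dir -5.5 mid r 0.0605 radial ang -7.36 intercept@r0 mm -1.97
index n 23 dir -7.8 mid r 0.0845 radial ang -6.98 intercept@r0 mm 1.21
ring 255 [0.54995 0.06101 0.04018]
ring 257 [0.54996 0.06097 0.05223]
```

```bash
python3 ang.py wrist9; python3 -c "
from h import *
d=pickle.load(open('wrist9.pkl','rb'));cv2.imwrite('pics/o9.png',ortho(d,[.622,.055],.04,.08,800)[:600])"
```

```text
[(37.25, 10.75), (218.0, 12.25), (292.0, 0.25), (306.12, 22.5)]
```

View pics/o9.png

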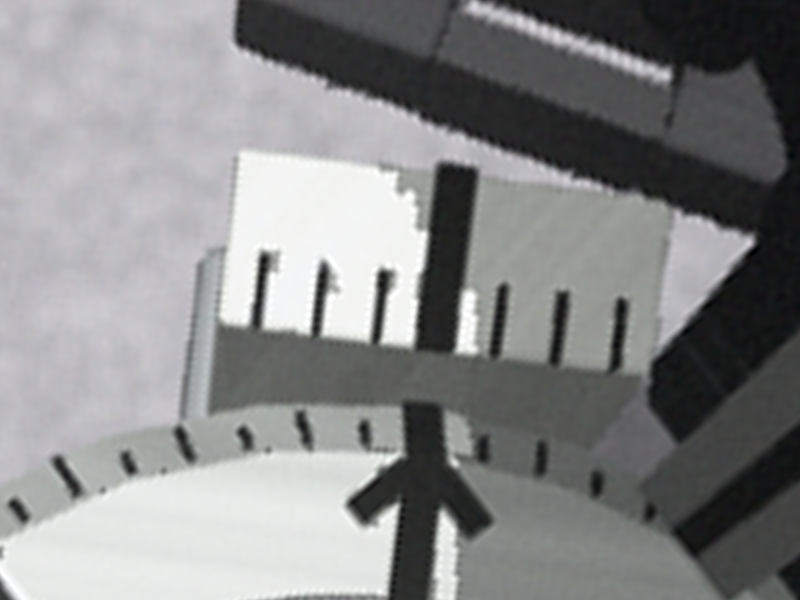

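Zero mark and index line agree to about 0.3° in this picture: mark at about (418,520), index at (438,340), both about -7.2° about the fitted centre. Retreating, then checking again with the table clear.

Emit:
{"name": "jog_arm", "arguments": {
  "motion": [
    [0.5, 0.4, 0.2, 0, 255],
    [0.6, 0.4, 0.5, 0, 255],
    [0.5, 0, 2, 0, 255],
    [1, 0, 2.5, 0, 255],
    [1, 0, 2.5, 0, 255],
    [1.5, 0, 2, 0, 255],
    [2, 0, 0, 0, 255],
    [0, 0, 0, 0, 255]
  ]
}}

```text
t: 6.68
tcp_pos: [0.6798, 0.0319, 0.1971]
tool_rot: [0.434, 0.901, 0.01, 0.005]
force: [0.1, -0.9, -0.4]
finger_gap: -0.0
```

```bash
python3 snap.py 10 wrist top; python3 st.py; python3 fit.py wrist10 -7 -7; python3 -c "
from h import *
d=pickle.load(open('wrist10.pkl','rb'));cv2.imwrite('pics/o10.png',ortho(d,[.56,.04],.12,.08,600))"
```

```text
6.7833 [0.67613987 0.03236503 0.19586373] [0.43441902 0.90066223 0.00905305 0.0023874 ] [-0.13568906  0.34733408 -0.12162206] 0.0026930137979149335
t 6.7833 p [0.6761 0.0324 0.1959] r 0.1298 ang -12.74 toolx 128.5 tilt [ 0.012  0.014 -1.   ] F [-0.1  0.3 -0.1]
zero n 32 dir -5.87 mid r 0.0608 radial ang -7.33 intercept@r0 mm -1.55
index n 23 dir -7.12 mid r 0.0845 radial ang -7.06 intercept@r0 mm 0.08
ring 246 [0.54944 0.06101 0.04018]
ring 218 [0.54942 0.061   0.05224]
```

View pics/o10.png

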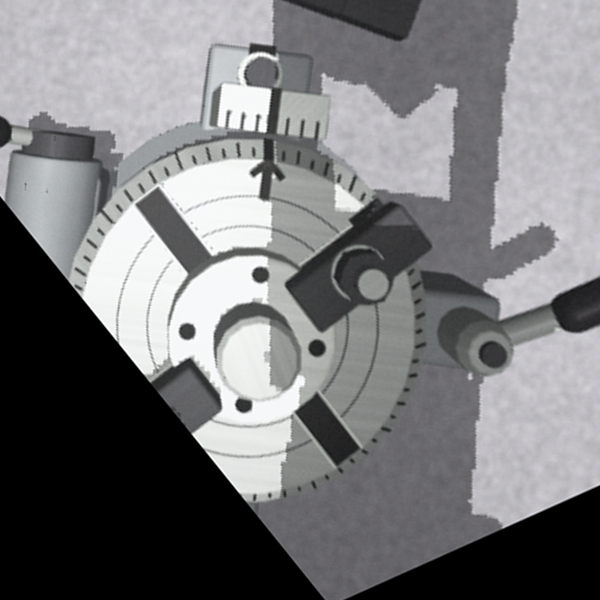

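Emit:
{"name": "jog_arm", "arguments": {
  "motion": [
    [-1.3, -1.8, 0, -2, 255],
    [-1.3, -1.8, 0, -2, 255],
    [-1.3, -1.8, 0, -2, 255],
    [-1.3, -1.8, 0, -2, 255],
    [-1.3, -1.4, 0, 0, 255],
    [0, 0, 0, 0, 255]
  ]
}}

```text
t: 7.28
tcp_pos: [0.5976, -0.0523, 0.1905]
tool_rot: [0.497, 0.868, 0.005, -0.007]
force: [-0.7, 1.3, -0.5]
finger_gap: 0.001
```

```bash
python3 snap.py 11 wrist; python3 st.py; python3 -c "
from h import *
d=pickle.load(open('wrist11.pkl','rb'));cv2.imwrite('pics/o11.png',ortho(d,[.54,-.03],.12,.082,600))"
```

```text
7.3333 [ 0.59870806 -0.05132238  0.19046079] [ 0.49671395  0.8678729   0.00578537 -0.0061986 ] [0.18585238 1.15761764 0.06397212] -0.002797048530726783
t 7.3333 p [ 0.5987 -0.0513  0.1905] r 0.1226 ang -66.34 toolx 120.4 tilt [-0.005  0.016 -1.   ] F [0.2 1.2 0.1]
```

View pics/o11.png

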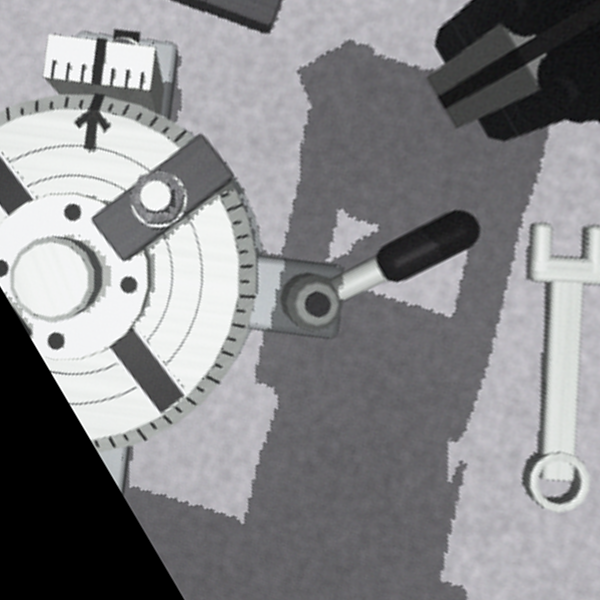

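Emit:
{"name": "jog_arm", "arguments": {
  "motion": [
    [0, -0.8, -1.8, -2, 255],
    [-0.1, -0.7, -1.8, -2, 255],
    [0, 0, -2, 0, 255],
    [0, 0, -2, 0, 255],
    [0, 0, -2, 0, 255],
    [0, 0, -1.2, 0, 255],
    [0, 0, 0, 0, 255]
  ]
}}

```text
t: 7.92
tcp_pos: [0.5965, -0.0614, 0.0782]
tool_rot: [0.527, 0.85, 0.007, -0.007]
force: [0.1, 0.2, -0.3]
finger_gap: 0.002
```

```bash
sed -i 's/C=np.array.*/C=np.array([.5384,-.0372])/; s/\.063/.051/' st.py;  python3 st.py -64 -70 -80 -90 -100 -110 -120 -130 -137
```

```text
t 7.9167 p [ 0.5965 -0.0614  0.0782] r 0.063 ang -22.57 toolx 116.4 tilt [-0.005  0.019 -1.   ] F [ 0.1  0.2 -0.3]
-64.0 goal [ 0.5805 -0.0734] d cm [-1.6 -1.2] dyaw -0.4
-70.0 goal [ 0.5765 -0.0776] d cm [-2.   -1.62] dyaw -6.4
-80.0 goal [ 0.5689 -0.0836] d cm [-2.76 -2.22] dyaw -16.4
-90.0 goal [ 0.5604 -0.0882] d cm [-3.61 -2.68] dyaw -26.4
-100.0 goal [ 0.5512 -0.0912] d cm [-4.53 -2.99] dyaw -36.4
-110.0 goal [ 0.5416 -0.0926] d cm [-5.49 -3.13] dyaw -46.4
-120.0 goal [ 0.532  -0.0924] d cm [-6.46 -3.1 ] dyaw -56.4
-130.0 goal [ 0.5225 -0.0904] d cm [-7.41 -2.9 ] dyaw -66.4
-137.0 goal [ 0.5161 -0.0881] d cm [-8.04 -2.67] dyaw -73.4
```

Dropping a little more, then closing in on contact.

Emit:
{"name": "jog_arm", "arguments": {
  "motion": [
    [-0.3, -0.4, -0.6, 0, 255],
    [-0.4, -0.4, -0.2, 0, 255],
    [-0.4, -0.3, 0, 0, 255],
    [-0.35, -0.15, 0, 0, 255],
    [-0.2, -0.1, 0, 0, 255],
    [0, 0, 0, 0, 255]
  ]
}}

```text
t: 8.42
tcp_pos: [0.5798, -0.0743, 0.0711]
tool_rot: [0.526, 0.85, 0.007, -0.006]
force: [-0.2, -0.5, -0.3]
finger_gap: -0.002
```

```bash
cd .;python3 snap.py 12 wrist;  python3 st.py -64 -70 -80 -90
```

```text
8.4667 [ 0.58000815 -0.07436317  0.07120794] [ 0.52606007  0.85039718  0.00732084 -0.00564303] [ 0.44937506  0.37107467 -0.2125543 ] -0.005009099923824145
t 8.4667 p [ 0.58   -0.0744  0.0712] r 0.0558 ang -41.77 toolx 116.5 tilt [-0.002  0.018 -1.   ] F [ 0.4  0.4 -0.2]
-64.0 goal [ 0.5805 -0.0734] d cm [0.05 0.1 ] dyaw -0.5
-70.0 goal [ 0.5765 -0.0776] d cm [-0.35 -0.32] dyaw -6.5
-80.0 goal [ 0.5689 -0.0836] d cm [-1.11 -0.92] dyaw -16.5
-90.0 goal [ 0.5604 -0.0882] d cm [-1.96 -1.38] dyaw -26.5
```

View pics/wrist12.png

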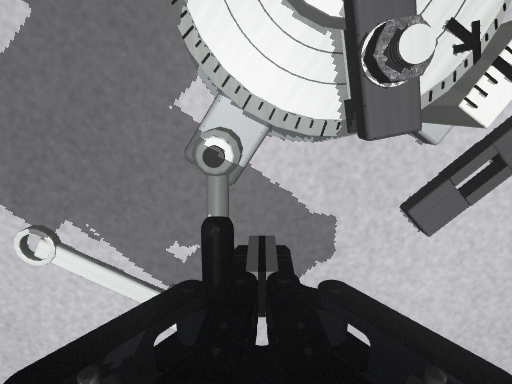

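Emit:
{"name": "jog_arm", "arguments": {
  "motion": [
    [-0.35, -0.35, 0, -5, 255],
    [-0.38, -0.32, 0, -5, 255],
    [-0.4, -0.28, 0, -5, 255],
    [-0.42, -0.25, 0, -5, 255],
    [-0.43, -0.22, 0, -5, 255]
  ]
}}

```text
t: 8.88
tcp_pos: [0.5657, -0.0897, 0.0747]
tool_rot: [0.705, 0.709, 0.011, 0.003]
force: [1.1, 0.2, -0.1]
finger_gap: -0.001
```

```bash
cd .;python3 snap.py 13 wrist;  python3 st.py -80 -90 -100 -110 -120 -130
```

```text
8.9333 [ 0.56471401 -0.08988637  0.07469417] [0.70567108 0.70845154 0.01092295 0.00233182] [ 0.74245734 -0.8568267  -1.03906517] 0.0035147465099195628
t 8.9333 p [ 0.5647 -0.0899  0.0747] r 0.0589 ang -63.46 toolx 90.2 tilt [ 0.019  0.012 -1.   ] F [ 0.7 -0.9 -1. ]
-80.0 goal [ 0.5689 -0.0836] d cm [0.42 0.63] dyaw 9.8
-90.0 goal [ 0.5604 -0.0882] d cm [-0.43  0.17] dyaw -0.2
-100.0 goal [ 0.5512 -0.0912] d cm [-1.35 -0.14] dyaw -10.2
-110.0 goal [ 0.5416 -0.0926] d cm [-2.31 -0.28] dyaw -20.2
-120.0 goal [ 0.532  -0.0924] d cm [-3.28 -0.25] dyaw -30.2
-130.0 goal [ 0.5225 -0.0904] d cm [-4.22 -0.05] dyaw -40.2
```

View pics/wrist13.png

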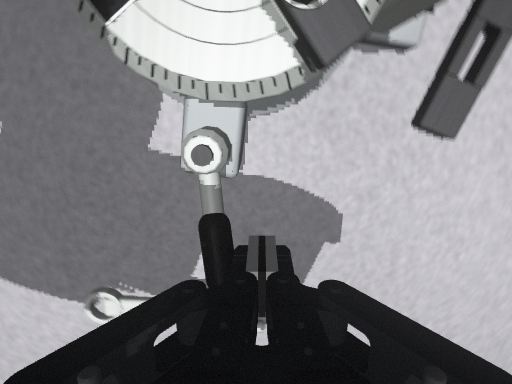

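Emit:
{"name": "jog_arm", "arguments": {
  "motion": [
    [-0.45, 0, -0.1, -4, 255],
    [-0.45, 0, -0.1, -4, 255],
    [-0.45, 0.0, -0.1, -4, 255],
    [-0.45, 0.0, -0.1, -4, 255],
    [-0.45, 0, 0, -5, 255],
    [-0.45, 0.0, 0, -5, 255]
  ]
}}

```text
t: 9.43
tcp_pos: [0.5479, -0.0955, 0.0761]
tool_rot: [0.849, 0.528, 0.015, 0.017]
force: [1.8, -0.5, -0.8]
finger_gap: -0.001
```

```bash
cd .;python3 snap.py 14 wrist;  python3 st.py -100 -110 -120 -130 -137
```

```text
9.4833 [ 0.5469209  -0.095223    0.07605484] [0.84968808 0.52682182 0.01427519 0.01688679] [ 0.32075786 -0.36835701  0.16209072] -0.0001025315883158495
t 9.4833 p [ 0.5469 -0.0952  0.0761] r 0.0586 ang -81.65 toolx 63.6 tilt [ 0.042 -0.014 -0.999] F [ 0.3 -0.4  0.2]
-100.0 goal [ 0.5512 -0.0912] d cm [0.43 0.4 ] dyaw 16.4
-110.0 goal [ 0.5416 -0.0926] d cm [-0.53  0.26] dyaw 6.4
-120.0 goal [ 0.532  -0.0924] d cm [-1.5   0.29] dyaw -3.6
-130.0 goal [ 0.5225 -0.0904] d cm [-2.45  0.48] dyaw -13.6
-137.0 goal [ 0.5161 -0.0881] d cm [-3.08  0.72] dyaw -20.6
```

View pics/wrist14.png

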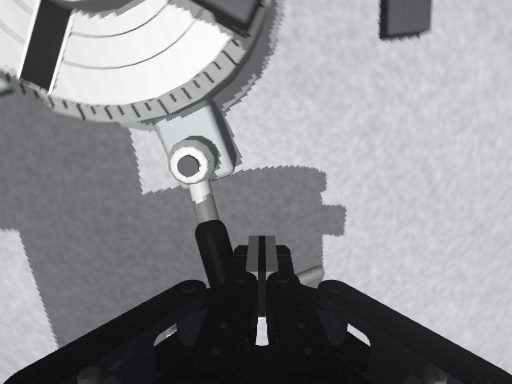

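Emit:
{"name": "jog_arm", "arguments": {
  "motion": [
    [-0.45, 0.05, -0.15, 0, 255],
    [-0.45, 0.08, -0.15, -1, 255],
    [-0.45, 0.1, -0.1, -2, 255],
    [-0.4, 0.12, -0.1, -3, 255],
    [0, 0, 0, 0, 255]
  ]
}}

```text
t: 9.9
tcp_pos: [0.5329, -0.0934, 0.0736]
tool_rot: [0.874, 0.485, 0.016, 0.022]
force: [0.5, -0.4, 0.7]
finger_gap: -0.002
```

```bash
cd .;python3 snap.py 15 wrist;  python3 st.py -120 -130 -137; python3 -c "
from h import *
d=pickle.load(open('wrist15.pkl','rb'));cv2.imwrite('pics/o15.png',ortho(d,[.54,-.03],.12,.082,600))"
```

```text
9.95 [ 0.53300833 -0.09344504  0.07363204] [0.87401993 0.48509726 0.01644509 0.02234665] [ 0.51421077 -0.16849053  0.7589434 ] 0.001400409915634907
t 9.95 p [ 0.533  -0.0934  0.0736] r 0.0565 ang -95.48 toolx 58.1 tilt [ 0.05  -0.023 -0.998] F [ 0.5 -0.2  0.8]
-120.0 goal [ 0.532  -0.0924] d cm [-0.11  0.11] dyaw 1.9
-130.0 goal [ 0.5225 -0.0904] d cm [-1.05  0.3 ] dyaw -8.1
-137.0 goal [ 0.5161 -0.0881] d cm [-1.69  0.54] dyaw -15.1
```

View pics/o15.png

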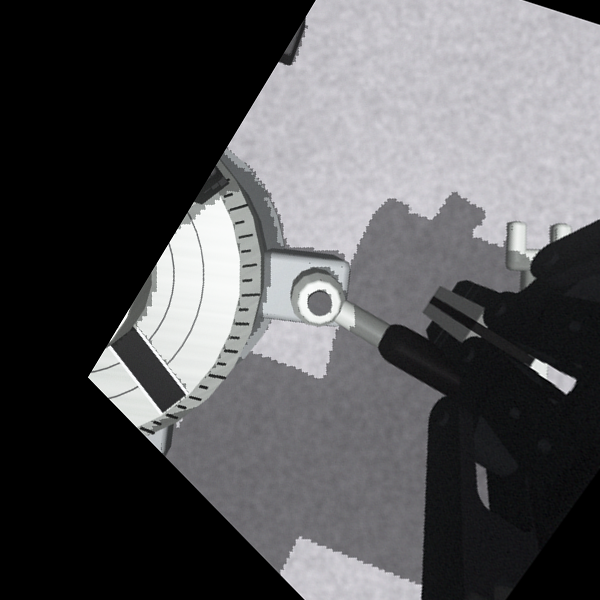

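Emit:
{"name": "jog_arm", "arguments": {
  "motion": [
    [-0.42, 0.1, -0.1, -4, 255],
    [-0.42, 0.13, -0.1, -4, 255],
    [-0.4, 0.15, -0.1, -4, 255],
    [0, 0, 0, 0, 255]
  ]
}}

```text
t: 10.28
tcp_pos: [0.5224, -0.0908, 0.0712]
tool_rot: [0.92, 0.391, 0.015, 0.026]
force: [0.4, 0.4, -0.5]
finger_gap: -0.002
```

```bash
python3 st.py -130 -137 -140
```

```text
t 10.2833 p [ 0.5224 -0.0908  0.0712] r 0.056 ang -106.6 toolx 46.1 tilt [ 0.048 -0.036 -0.998] F [ 0.4  0.4 -0.5]
-130.0 goal [ 0.5225 -0.0904] d cm [0.01 0.04] dyaw 3.9
-137.0 goal [ 0.5161 -0.0881] d cm [-0.63  0.28] dyaw -3.1
-140.0 goal [ 0.5135 -0.0868] d cm [-0.89  0.4 ] dyaw -6.1
```

Emit:
{"name": "jog_arm", "arguments": {
  "motion": [
    [-0.3, 0.12, 0, -1.5, 255],
    [-0.3, 0.13, 0, -1.5, 255],
    [-0.2, 0.1, 0, 0, 255],
    [0, 0, 0, 0, 255]
  ]
}}

```text
t: 10.62
tcp_pos: [0.5162, -0.0877, 0.0713]
tool_rot: [0.928, 0.372, 0.016, 0.027]
force: [-0.5, 0.2, 0.5]
finger_gap: 0.0
```

```bash
cd .;python3 snap.py 16 wrist;  python3 st.py -130 -137 -140; python3 -c "
from h import *
d=pickle.load(open('wrist16.pkl','rb'));cv2.imwrite('pics/o16.png',ortho(d,[.54,-.03],.12,.082,600))"
```

```text
10.6667 [ 0.5161188  -0.08771348  0.07119916] [0.92781443 0.3717437  0.0155334  0.02693908] [ 0.66546395  0.07212661 -0.28030068] -0.0034631732940752246
t 10.6667 p [ 0.5161 -0.0877  0.0712] r 0.0552 ang -113.8 toolx 43.7 tilt [ 0.049 -0.038 -0.998] F [ 0.7  0.1 -0.3]
-130.0 goal [ 0.5225 -0.0904] d cm [ 0.64 -0.27] dyaw 6.3
-137.0 goal [ 0.5161 -0.0881] d cm [-0.   -0.04] dyaw -0.7
-140.0 goal [ 0.5135 -0.0868] d cm [-0.26  0.09] dyaw -3.7
```

View pics/o16.png

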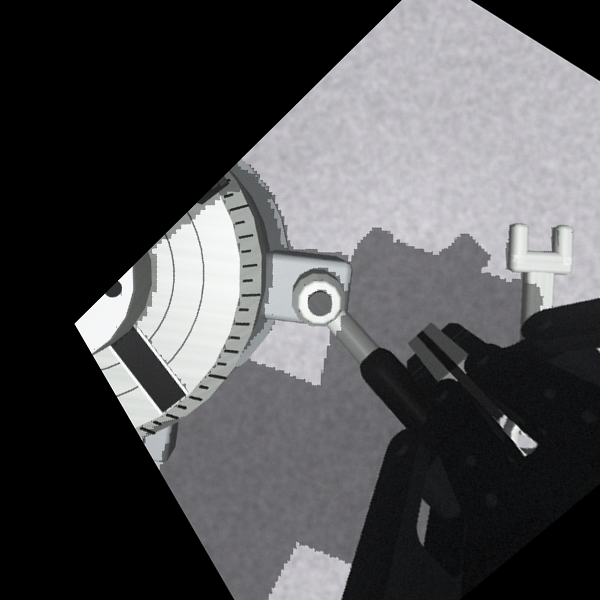

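Emit:
{"name": "jog_arm", "arguments": {
  "motion": [
    [-0.2, 0.15, 0, 0, 255],
    [-0.2, 0.15, 0, 0, 255]
  ]
}}

```text
t: 10.83
tcp_pos: [0.5159, -0.0872, 0.0716]
tool_rot: [0.927, 0.374, 0.018, 0.031]
force: [3.0, -5.0, -2.7]
finger_gap: 0.0
```

Emit:
{"name": "jog_arm", "arguments": {
  "motion": [
    [-0.15, 0.12, 0, 0, 255],
    [0, 0, 0, 0, 255]
  ]
}}

```text
t: 11.0
tcp_pos: [0.5162, -0.0875, 0.0718]
tool_rot: [0.926, 0.375, 0.02, 0.032]
force: [-0.4, -0.8, -0.2]
finger_gap: -0.001
```

```bash
cd .;python3 st.py -137 -140
```

```text
t 11.0 p [ 0.5162 -0.0875  0.0718] r 0.055 ang -113.78 toolx 44.1 tilt [ 0.061 -0.045 -0.997] F [-0.4 -0.8 -0.2]
-137.0 goal [ 0.5161 -0.0881] d cm [-0.01 -0.06] dyaw -1.1
-140.0 goal [ 0.5135 -0.0868] d cm [-0.28  0.07] dyaw -4.1
```

Position didn't advance and the force rose to about 6 N, so the lever is on its stop. I'll give it one slightly firmer push, then back off.

Emit:
{"name": "jog_arm", "arguments": {
  "motion": [
    [-0.4, 0.4, 0, 0, 255],
    [-0.4, 0.4, 0, 0, 255]
  ]
}}

```text
t: 11.17
tcp_pos: [0.5168, -0.0858, 0.0732]
tool_rot: [0.925, 0.377, 0.026, 0.041]
force: [5.9, -11.3, -4.5]
finger_gap: -0.006
```

Emit:
{"name": "jog_arm", "arguments": {
  "motion": [
    [0.6, -0.6, 0, 0, 255],
    [0.8, -0.8, 0.5, 0, 255],
    [0.5, -1, 1.5, 0, 255],
    [0, -0.5, 2.5, 0, 255],
    [0, 0, 3, 0, 255],
    [0, 0, 3, 0, 255],
    [0, 0, 3, 0, 255],
    [0, 0, 0, 0, 255]
  ]
}}

```text
t: 11.83
tcp_pos: [0.5257, -0.1107, 0.2085]
tool_rot: [0.925, 0.378, 0.016, 0.029]
force: [1.1, -0.5, -0.4]
finger_gap: -0.001
```

```bash
cd .;python3 snap.py 17 wrist top; python3 st.py; python3 -c "
from h import *
d=pickle.load(open('wrist17.pkl','rb'));cv2.imwrite('pics/o17.png',ortho(d,[.55,-.0],.15,.08,600))
d=pickle.load(open('top17.pkl','rb'));cv2.imwrite('pics/t17.png',ortho(d,[.55,.02],.15,.08,600))"; python3 fit.py wrist17 -7 -7
```

```text
11.9333 [ 0.52302439 -0.10961844  0.20428297] [0.92522968 0.37826314 0.01313964 0.0263514 ] [-0.67166896 -0.42941134 -0.25559079] 0.005611879442525894
t 11.9333 p [ 0.523  -0.1096  0.2043] r 0.074 ang -101.99 toolx 44.5 tilt [ 0.044 -0.039 -0.998] F [-0.7 -0.4 -0.3]
zero None
index None
ring 171 [0.55047 0.06186 0.04083]
ring 155 [0.54961 0.06142 0.05215]
```

View pics/o17.png

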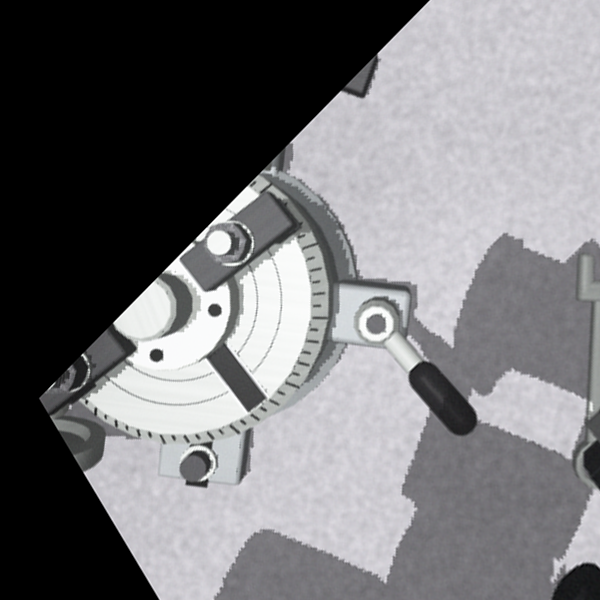

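View pics/t17.png

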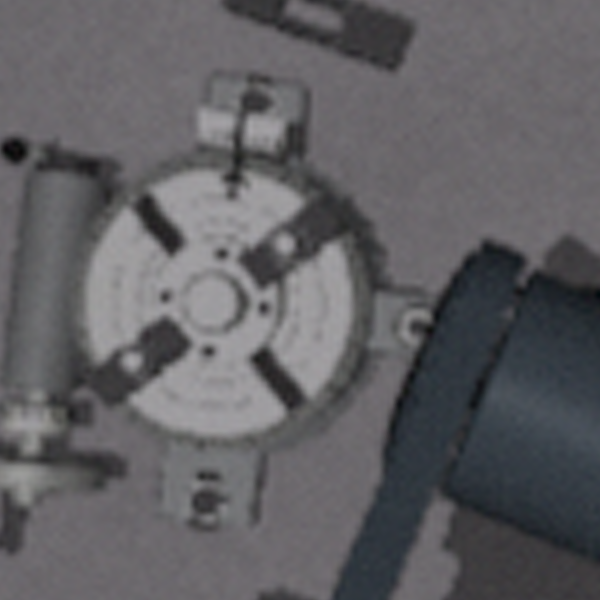

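Emit:
{"name": "jog_arm", "arguments": {
  "motion": [
    [0.8, 2.2, 0.3, 0, 255],
    [0.8, 2.2, 0.3, 0, 255],
    [0.8, 2.2, 0.3, 0, 255],
    [0.8, 2.2, 0.2, 0, 255],
    [0.8, 2.2, 0, 0, 255],
    [0.8, 2.0, 0, 0, 255],
    [0, 0, 0, 0, 255],
    [0, 0, 0, 0, 255]
  ]
}}

```text
t: 12.6
tcp_pos: [0.5579, 0.0294, 0.2]
tool_rot: [0.926, 0.378, -0.004, 0.014]
force: [0.1, -0.7, -0.2]
finger_gap: 0.002
```

```bash
cd .;python3 snap.py 18 wrist top side; python3 -c "
from h import *
d=pickle.load(open('wrist18.pkl','rb'));cv2.imwrite('pics/o18.png',ortho(d,[.57,.04],.12,.08,600))"; python3 fit.py wrist18 -7 -7
```

```text
12.75 [0.5584088  0.02792187 0.20088655] [ 0.92623428  0.37666475 -0.0026152   0.01438355] [ 0.74417083 -0.71278288  0.17825608] 0.0006993350520617372
zero n 32 dir -6.3 mid r 0.0608 radial ang -7.05 intercept@r0 mm -0.8
index n 23 dir -8.5 mid r 0.0845 radial ang -6.79 intercept@r0 mm 2.52
ring 254 [0.54968 0.06135 0.04011]
ring 282 [0.54964 0.06132 0.05218]
```

View pics/o18.png

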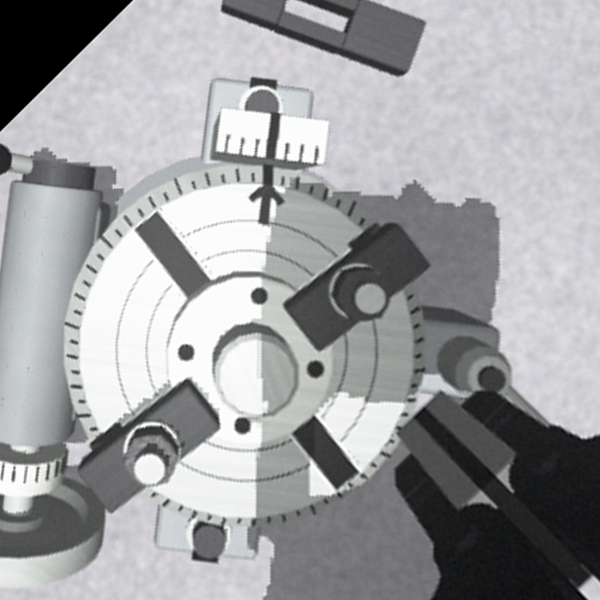

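View pics/top18.png

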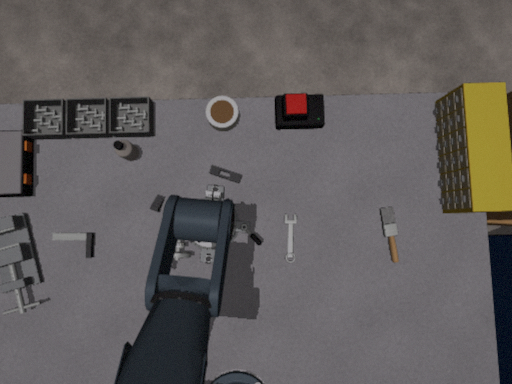

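```bash
cd .;python3 -c "
from station import *
print(sign_off())"
```

```text
the job is handed in; nothing more can be done
None
```

The rotary table is back at zero and the locking lever is fully clockwise against its stop. I handed the job in at about 12.8 s, and no verdict was reported.

- **Table:** I pushed clamp B clockwise with the closed fingertips, about 57° in all. After backing off and locking the lever, the zero mark reads about 0.3° past the index line, roughly 0.4 mm at the rim. Individual readings ranged from no error to 0.35°. The fitted slope of the mark differed by 1–2°, so I relied on its radial angle about the fitted table centre.
- **Lever:** I swept the grip clockwise until it stopped moving, with the force rising to about 6 N. One firmer push reached about 14 N with no further swing. Its direction in the picture is about -139°, against -137° expected for locked.
- **Bystanders:** In the last pictures the plug is in the flange, and the spare strap, spanner, square, bottle, brush and step block look unmoved (judged by eye). The gripper was clear of everything, at about 0.2 m height.

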